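# Load a phone into a test fixture with a push-push lid

### The arm

A 6-joint arm with a two-finger parallel gripper is mounted at the origin on the work surface. World frame = base frame: x ahead of the robot, y to its left, z up, the work surface at z = 0. Lengths are in m, angles in rad, forces in N, time in s.
With the tool pointing down it reaches from about 0.35 to 0.975 m from the base axis. Payload 4.9 kg.
Tool frame: the origin (TCP) lies where the fingers leave the gripper's body, on its centre line; the fingertips stand 73 mm ahead of it and the grasp point (between the pads) lies 54 mm ahead of it; z points along the fingers, y is the direction in which the jaws open and shut (so a half turn about z gives the same grasp; the last joint's range is limited). The gripper opens to 85 mm and grips with 20 to 120 N. Pads are 22 mm wide; open, the fingers measure 114 mm over their backs; the gripper's body (76 mm by 85 mm) begins 54 mm behind the grasp point. The pads swing forward as they close: fully open they stand 13 mm farther back than shut.
Start: joints at [-1.23, 0.053, 1.613, -0, 1.476, -0.119], TCP at [0.277, -0.56, 0.304] pointing down, gripper open.
Joint ranges: [-3.01, 3.01], [-1.01, 2.22], [0.06, 2.58], [-1.02, 4.17], [0.09, 2.62], [-3.14, 3.14]. Speed limits (rad/s): [2.57, 2.57, 3.14, 3.14, 3.14, 3.14].

### API

Orientations are given as a rotation vector (axis times angle).
In Python, from station import monitor, vision, workorder gives the robot as it stands.
- The arm moves only by the tool arm_command, never from a script. Its argument "rows" is text: rows parted by semicolons, each of 6 numbers parted by spaces: the shift along the world's x, y, z in mm, then the turn, a rotation vector about the world's x, y, z in degrees. In form: tx ty tz wx wy wz; .... A call has 1 to 12 rows; each row is the pose to reach, as a shift and turn from the pose measured when the call began; what a row does not reach only later rows make up. A row lasts 1/8 s, in which the tool goes at most 62.5 mm and 10.7 degrees, less where a joint would pass 70% of its speed; a pose out of reach is approached as far as the arm can. A call with a gripper value outside its range is refused whole. "jaw" is the opening, from 0 (shut) to 1 (fully open), set as the call begins (left out, the last holds). The fingers move at their own pace and stop on an object; "squeeze" is the grip in N (left out, the last holds). Time passes only in rows, so rows that repeat a pose let the fingers close. It gives the time, the measured TCP pose, the force and the opening at its end, in the units of the state.
- monitor.get_obs(): the state, without advancing time (a new reading comes with each control period).
- vision.get_image(name): name is "scene" or "top"; returns a dict with "frame" (400x640x3 uint8, red, green, blue), "vfov" (degrees; the focal length in pixels is half the picture's height over the tangent of half this angle, whatever the lens; pixels are square), "cx", "cy" (the principal point, pixels), "distortion" ([k1, k2, p1, p2, k3] as OpenCV has them; the pictures are not rectified), "R" (3x3) and "t" (3): a world point X has camera coordinates R X + t. Camera axes: x right, y down, z forward; pixel columns grow to the right and rows downward; lengths in m; the calibration is good to about 2 mm. A picture is of the moment at which its call begins. There is no depth.
- workorder.finish_job(): hands the job in, once; it reports no verdict.
The state is a dict: "t": time; "q": joint angles; "dq": joint speeds; "effort": joint torques, N m; "tool_pos": TCP position; "tool_rot": TCP orientation; "contact_force": force on the tool from outside, world axes, zero at the start; "wrist_torque": the same for the moment, N m; "opening": finger opening in m.
Only numpy, scipy, OpenCV 4.12 (cv2) and the standard library are available. Lean on these libraries where they do the work, as an engineer would, in place of code of your own. Each camera call takes 0.05 s, during which the arm holds its last target. There are 200 camera calls.

### The job

Load the smaller phone into the test fixture: press the front edge of the fixture's lid down gently until it unlatches and let it spring open, lay the phone flat in the nest, back up and with its camera end towards the lid's hinge, without dropping it, then swing the lid shut and press its front edge gently again until it latches and stays shut. Leave the other things on the bench where they are.

Things in the scene. Friction and masses are not known exactly. Their poses are not given: they have to be found in the camera images.
- fixture: test fixture, fixed to the bench: grey console 270 x 270 mm, 60 mm high, on it a black lower shell 200 mm wide and a black lid hinged at the far side. Origin: centre of its underside; x from its front (robot side) to its hinge side, y along the hinge, z up. Lid, latch and nest are parts of it. A push over about 15 N anywhere on it is too much
- nest (a point): centre of the nest floor, 115 mm over the bench; axes as the fixture's. Four corner locators 8 mm high, 124.4 mm (x) by 60.4 mm (y) apart inside, the top 3 mm sloped as a lead-in. Between them the long sides are open for fingers over 60 mm of length, 8 mm below floor level, out to the shell's rims (9 mm above the floor, 88 mm from the centre line)
- lid_press (a point): middle of the lid's front edge on its outer (upper) face, at a ribbed thumb patch over the latch, 176 mm from the hinge axis, 12 mm in from the edge; moves with the lid, z is the face's outward normal. Press here. Unlatching: 4.5 to 9 mm further in against 4 to 5 N, to a stiff rubber stop (15 N per mm): it has tripped; let go. How far, and the stop's height, differ between fixtures: feel for it
- lid_hinge (a point): middle of the lid's hinge axis, which runs along the fixture's y, 27 mm above the nest floor and 100 mm from the nest's centre; axes as the fixture's. The axis lies half-way through the lid's 14 mm thickness; the lid is 196 mm wide, reaches 188 mm from the axis and is flat outside
- lid (a joint): lid angle in rad: -0.01 to 0.03 latched (differs between fixtures), 1.6 fully open (just past upright), negative when pushed in. A damped spring drives it open in about a second, with 2.5 to 5 N at the front edge, so it stays shut only if latched. To relatch, push it shut and on to the same rubber stop as when unlatching; let go: it comes back some mm and stays
- phone_center (a point): centre (half-way up) of the smaller phone, the one to load: 122 mm long, 58 mm wide, 10 mm thick, 0.15 kg, aluminium frame, black back, lying back up on a 2 mm thick blue mat; x along its length towards the camera end, y across it, z up. In the nest it lies 5 mm above the nest floor
- phone_camera (a point): the smaller phone's camera patch (26 x 24 mm, 1.5 mm high) on its back: 43 mm from the phone's centre towards its camera end and 12 mm to one side
- big_phone: a second, larger phone, also back up, 160 mm long, 76 mm wide, 9 mm thick; it does not fit the fixture. Origin: centre of its underside; x along its length towards its camera end
- driver: a screwdriver with a black handle, 150 mm long, lying on the mat on the robot's side of the phones. Origin: centre of its underside
- jar: a small glass jar with a grey cap, 44 mm across, 45 mm high, standing on the bench to the right of the fixture (towards -y). Origin: centre of its underside
- roller: a hand roller, 120 mm long, 22 mm thick, lying on the bench to the right of the fixture, nearer the robot. Origin: on its underside near the handle's end
- cleaner: a white plastic dispenser bottle, 48 mm across, 120 mm high, beyond the phones. Origin: centre of its underside
- tape: a roll of paper tape lying flat, 68 mm across, 18 mm high, beyond the phones. Origin: centre of its underside
- screw_dish: a steel dish, 76 mm across, 20 mm high, beyond the phones. Origin: centre of its underside
- phone: the smaller phone as a whole; origin: centre of its underside, axes as phone_center
Mind the look-alikes: they are no part of the job. Leave any green look-alike of the phone alone.

How it is judged:
On the way, in this order (a step that is already met when the one before it is completed fails the run):
1. the lid is unlatched and has sprung open (value of joint lid above 1.3 rad), for 0.1 s.
2. the smaller phone lies flat in the nest, camera end towards the hinge, let go, with the lid still open (x of phone_center in the frame of nest between -0.0025 and 0.0025 m and y of phone_center in the frame of nest between -0.0025 and 0.0025 m and z of phone_center in the frame of nest between 0.003 and 0.0068 m and angle between phone_center's own z axis and vertical below 0.03 rad and x of phone_camera in the frame of nest above 0.03 m and contact force between the fingers and phone below 0.05 N and value of joint lid above 1 rad), for 0.2 s.
At the end, for the whole second after the job is handed in: the lid is latched (angle between -0.02 and 0.045 rad, still, nothing pushing on it) and the smaller phone lies flat and at rest in the nest: centre within 2.5 mm of the nest's centre in x and y and 3 to 6.8 mm above its floor, tilted less than 0.03 rad, camera end towards the hinge (x of phone_center in the frame of nest between -0.0025 and 0.0025 m and y of phone_center in the frame of nest between -0.0025 and 0.0025 m and z of phone_center in the frame of nest between 0.003 and 0.0068 m and angle between phone_center's own z axis and vertical below 0.03 rad and x of phone_camera in the frame of nest above 0.03 m and contact force between the fingers and phone below 0.05 N and value of joint lid between -0.02 and 0.045 rad and velocity of joint lid between -0.02 and 0.02 rad/s and contact force between the fingers and fixture below 0.05 N and linear speed of phone below 0.01 m/s); the robot touches nothing.
It fails at once if the robot pushes on the fixture or its lid with more than 18 N (contact force between any of the fingers, the arm and fixture above 18 N).
It fails at once if the phone is dropped (falls freely by more than about 10 mm) (linear speed of phone above 0.45 m/s and contact force between the fingers and phone below 0.01 N).
It fails at once if another thing on the bench is shifted by more than 30 mm (distance of any of big_phone, driver, jar, roller, cleaner, tape, screw_dish from where it was at the start of the episode above 0.03 m).
It also fails if it takes over 69 s, if anything falls off the work surface, if the arm or the gripper's body presses on something with over 40 N, if the wrist force passes 120 N, or if a joint passes its speed limit or range.

## Working session

There is one attempt and no reset: what is moved stays moved. The work goes in short steps, Python scripts to look and compute and a tool call to move; the robot and the scene stay as the last step left them, time stands still between calls to the robot, and variables do not carry over. Pictures are saved under pics/ and viewed, about 8 in all and at most 12, crops included, and the job is handed in when it is done.

Besides the shell and the picture viewer there is one more tool, called after "Call:" as name(argument=value, ...) on one line, values as JSON. arm_command: Moves the arm, as the interface text tells. Its arguments: {"type":"object","properties":{"rows":{"type":"string"},"jaw":{"type":"number"},"squeeze":{"type":"number"}},"required":["rows"]}

```bash
ls; mkdir -p pics; cat > h.py <<'E'
import numpy as np, cv2
from station import monitor, vision, workorder
def shot(n,f=None):
    im=vision.get_image(n)
    if f: cv2.imwrite('pics/'+f,im['frame'][:,:,::-1])
    H,W=im['frame'].shape[:2]; fl=H/2/np.tan(np.radians(im['vfov'])/2)
    im['K']=np.array([[fl,0,im['cx']],[0,fl,im['cy']],[0,0,1.]]); im['R']=np.array(im['R']); im['t']=np.array(im['t']); im['D']=np.array(im['distortion'],float)
    return im
def ray(im,px):
    p=cv2.undistortPoints(np.array(px,float).reshape(-1,1,2),im['K'],im['D']).reshape(-1,2)
    d=np.c_[p,np.ones(len(p))]@im['R']; return -im['R'].T@im['t'], d
def onz(im,px,z):
    c,d=ray(im,px); return c+d*((z-c[2])/d[:,2])[:,None]
def proj(im,X):
    return cv2.projectPoints(np.array(X,float).reshape(-1,1,3),cv2.Rodrigues(im['R'])[0],im['t'],im['K'],im['D'])[0].reshape(-1,2)
E
python3 - <<'E'
from h import *
a=shot('scene','s0.png');b=shot('top','t0.png')
for i in(a,b): print(i['vfov'],i['D'],-i['R'].T@i['t'])
o=monitor.get_obs();print(o)
E
```

```text
pics
50.90752561120716 [-0.03765251  0.          0.          0.          0.        ] [ 1.14334261 -0.26187929  1.09512208]
45.52077062808921 [-0.08703001  0.          0.          0.          0.        ] [ 0.34337862 -0.01614803  1.37706682]
{'t': 0.1, 'q': array([-1.23000345e+00,  5.32801209e-02,  1.61418120e+00, -3.02207199e-05,
        1.47598717e+00, -1.18977287e-01]), 'dq': array([-0.00019834, -0.00184277, -0.00258221,  0.00060505, -0.00107852,
       -0.00165423]), 'effort': array([-6.07759739e-04, -3.94906282e+01, -3.71363032e+01, -9.08789434e-05,
        3.91087029e-03,  4.40383431e-06]), 'tool_pos': array([ 0.27719913, -0.5596778 ,  0.30277783]), 'tool_rot': array([-3.05715175e+00, -7.15445875e-01,  3.69396151e-04]), 'contact_force': array([-0.85119131,  1.0614329 ,  0.77715795]), 'wrist_torque': array([ 0.03959091, -0.0451736 ,  0.01395414]), 'opening': 0.08552823015805293}
```

View pics/s0.png

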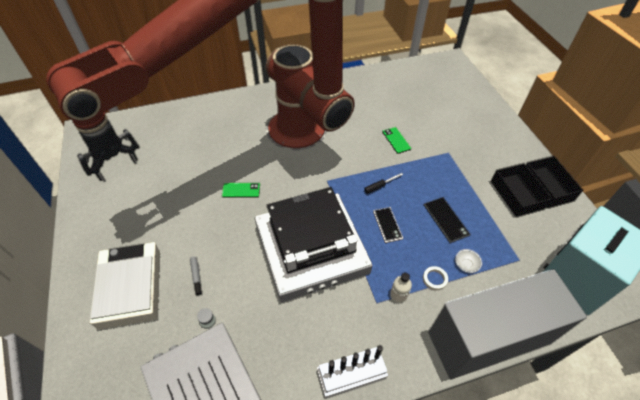

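View pics/t0.png

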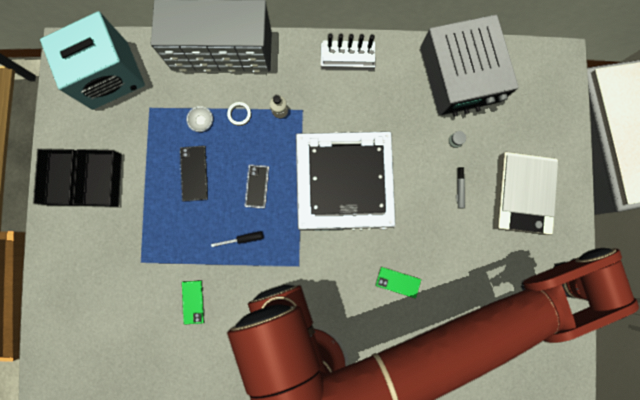

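The scene view shows the fixture in the middle (~(312,240)), with the two black phones on the blue mat. The top view (robot side at the bottom) shows the fixture at (346,180), its hinge at the far side and the thumb patch near (348,210).

Phone candidates in the top view:
- (257,187): black with a silver frame, the smaller one. It fits the description.
- (194,174): the big phone.
- (192,302) and (398,282): green look-alikes, to be left alone.

I'll confirm with an enlarged crop and measure.

```bash
python3 - <<'E'
from h import *
b=shot('top'); f=b['frame']
cv2.imwrite('pics/t1.png',cv2.resize(f[125:240,170:400],None,fx=3.4,fy=3.4,interpolation=cv2.INTER_CUBIC)[:,:,::-1])
hsv=cv2.cvtColor(f,cv2.COLOR_RGB2HSV)
# phone: not-blue region in the mat
m=((hsv[...,0]>100)&(hsv[...,0]<130)&(hsv[...,1]>110)&(hsv[...,2]>60)).astype(np.uint8)
def rep(mask,box,z,n):
    r=np.zeros_like(mask);y0,y1,x0,x1=box;r[y0:y1,x0:x1]=mask[y0:y1,x0:x1]
    cs,_=cv2.findContours(r,0,1);c=max(cs,key=cv2.contourArea)
    P=onz(b,c[:,0].astype(float),z)[:,:2]*1000
    R=cv2.minAreaRect(P.astype(np.float32));print(n,cv2.contourArea(c),R,'\n',cv2.boxPoints(R).round(1).tolist())
rep(1-m,(155,218,235,280),.012,'phone')
rep(1-m,(140,210,172,215),.011,'big')
g=f.max(2)
rep(((f.min(2)>165)).astype(np.uint8),(120,240,290,402),.06,'console')
rep((g<75).astype(np.uint8),(138,222,304,390),.149,'lid')
E
```

```text
phone 887.5 ((507.5963439941406, 157.8482666015625), (63.0914306640625, 126.74943542480469), 86.54509735107422) 
 [[442.3999938964844, 130.1999969482422], [569.0, 122.5], [572.7999877929688, 185.5], [446.20001220703125, 193.1999969482422]]
big 1352.5 ((542.9207763671875, 343.79791259765625), (160.5633544921875, 77.7754135131836), 5.5323638916015625) 
 [[459.29998779296875, 374.79998779296875], [466.79998779296875, 297.3999938964844], [626.5999755859375, 312.79998779296875], [619.0999755859375, 390.20001220703125]]
console 8965.0 ((524.87060546875, -94.95901489257812), (277.5077819824219, 268.813232421875), 2.5370285511016846) 
 [[380.29998779296875, 33.20000076293945], [392.20001220703125, -235.39999389648438], [669.4000244140625, -223.10000610351562], [657.5, 45.5]]
lid 4606.5 ((516.6370849609375, -93.74369812011719), (181.2572021484375, 190.86341857910156), 2.517883777618408) 
 [[421.8999938964844, -2.4000000953674316], [430.29998779296875, -193.10000610351562], [611.4000244140625, -185.10000610351562], [603.0, 5.599999904632568]]
```

View pics/t1.png

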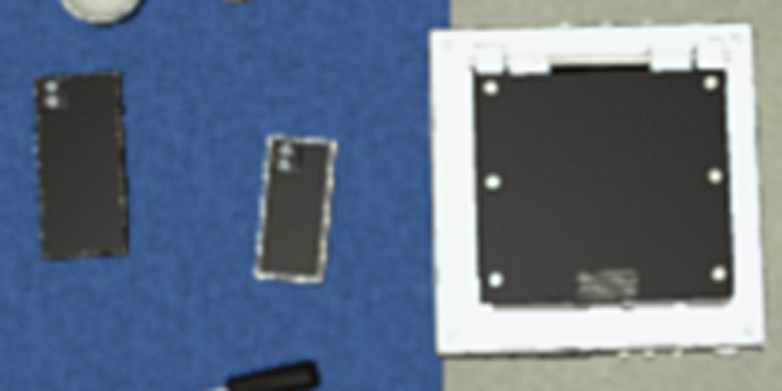

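The crop confirms the silver-framed smaller phone at crop (295,208), with its camera end far from the robot. It is about 122 x 58 mm once the mask bloat is taken off, at centre (508,158) mm and yaw -3.5°. The fixture's yaw is +2.5°. Next I'll check the press point in both views before moving.

```bash
python3 - <<'E'
from h import *
a=shot('scene');b=shot('top')
print('patch top', onz(b,[[348.5,208.5]],.151))
u=np.array([np.cos(.044),np.sin(.044)]);v=np.array([-u[1],u[0]])
# lid screws (light blobs on lid) in top view
g=b['frame'].min(2); r=g[138:222,306:388]; 
n,l,s,c=cv2.connectedComponentsWithStats((r>110).astype(np.uint8))
for i in range(1,n):
    if 2<s[i,4]<25:
        p=c[i]+[306,138]; print('screw',p.round(1),onz(b,[p],.15)[0].round(4))
f=a['frame']; cv2.imwrite('pics/s1.png',cv2.resize(f[180:305,245:380],None,fx=4.6,fy=4.6,interpolation=cv2.INTER_CUBIC)[:,:,::-1])
P=[[.436,-.098,.151]]; print(proj(a,P),proj(b,P))
E
```

```text
patch top [[ 0.43718659 -0.09905534  0.151     ]]
screw [378.5 148.7] [ 0.5958 -0.1758  0.15  ]
screw [313.7 150.5] [ 0.5874 -0.0063  0.15  ]
screw [379.8 176.2] [ 0.5232 -0.1797  0.15  ]
screw [314.5 178. ] [ 0.515  -0.0098  0.15  ]
screw [380.9 205.1] [ 0.4478 -0.1829  0.15  ]
screw [315.4 206.8] [ 0.4401 -0.0135  0.15  ]
screw [352.7 207.8] [ 0.4393 -0.1099  0.15  ]
screw [342.  206.5] [ 0.4421 -0.0822  0.15  ]
screw [344.6 209.5] [ 0.4346 -0.0892  0.15  ]
[[301.25344898 196.96542361]] [[348.08541721 208.95061941]]
```

View pics/s1.png

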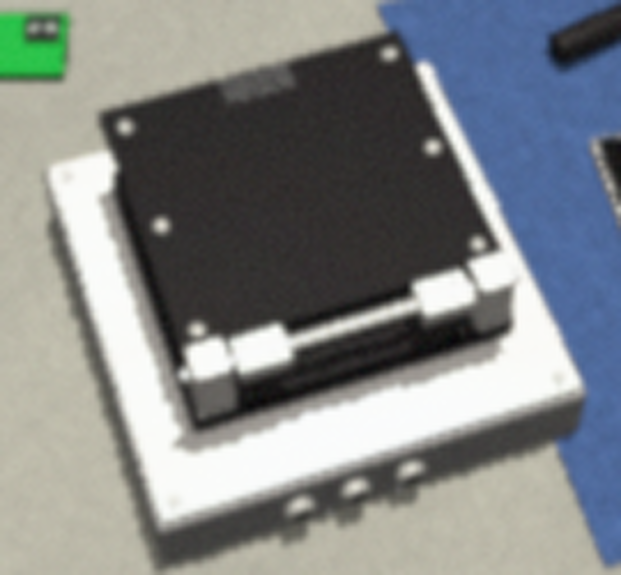

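Call:
arm_command(rows="60 150 0 0 0 -10; 110 300 0 0 0 -24; 150 430 0 0 0 -24; 159 462 -20 0 0 -24; 159 462 -40 0 0 -24; 159 462 -40 0 0 -24; 159 462 -40 0 0 -24; 159 462 -40 0 0 -24; 159 462 -40 0 0 -24; 159 462 -40 0 0 -24", jaw=0, squeeze=20)

```text
t: 1.5
tool_pos: [0.4363, -0.0981, 0.2634]
tool_rot: [-3.141, -0.065, -0.0]
contact_force: [0.3, -1.1, 0.2]
opening: 0.0002
```

The scene crop shows the patch at (301.5,198), which agrees with the projected press point (301,197). I'll lower carefully now.

Call:
arm_command(rows="0.5 -0.5 -20 0 0 0; 0.5 -0.5 -33 0 0 0; 0.5 -0.5 -33 0 0 0; 0.5 -0.5 -33 0 0 0")

```text
t: 2.0
tool_pos: [0.4369, -0.0992, 0.2309]
tool_rot: [-3.141, -0.063, -0.001]
contact_force: [0.4, 0.6, 0.6]
opening: -0.0007
```

Call:
arm_command(rows="0 0 -1 0 0 0; 0 0 -2 0 0 0; 0 0 -2 0 0 0")

```text
t: 2.38
tool_pos: [0.4369, -0.0992, 0.2291]
tool_rot: [3.141, 0.064, 0.001]
contact_force: [0.3, 0.5, -0.1]
opening: 0.0001
```

Call:
arm_command(rows="0 0 -1 0 0 0; 0 0 -2 0 0 0; 0 0 -2 0 0 0")

```text
t: 2.75
tool_pos: [0.4369, -0.0991, 0.2269]
tool_rot: [-3.141, -0.064, -0.001]
contact_force: [-0.0, 0.5, 0.4]
opening: 0.0003
```

Call:
arm_command(rows="0 0 -1 0 0 0; 0 0 -2 0 0 0; 0 0 -2 0 0 0")

```text
t: 3.12
tool_pos: [0.4368, -0.0991, 0.2247]
tool_rot: [-3.141, -0.064, -0.001]
contact_force: [-1.0, 1.0, 0.1]
opening: -0.0002
```

Call:
arm_command(rows="0 0 -1 0 0 0; 0 0 -2 0 0 0; 0 0 -2 0 0 0")

```text
t: 3.5
tool_pos: [0.4369, -0.0992, 0.2232]
tool_rot: [-3.141, -0.064, -0.001]
contact_force: [-1.2, -0.7, 3.5]
opening: 0.0001
```

Call:
arm_command(rows="0 0 -1 0 0 0; 0 0 -2 0 0 0; 0 0 -2 0 0 0")

```text
t: 3.88
tool_pos: [0.4368, -0.0992, 0.2211]
tool_rot: [-3.141, -0.064, -0.0]
contact_force: [-1.8, -0.3, 3.0]
opening: 0.0002
```

Call:
arm_command(rows="0 0 -1 0 0 0; 0 0 -2 0 0 0; 0 0 -2 0 0 0")

```text
t: 4.25
tool_pos: [0.4368, -0.0992, 0.219]
tool_rot: [-3.141, -0.064, -0.0]
contact_force: [-2.6, 0.3, 3.2]
opening: -0.0
```

Call:
arm_command(rows="0 0 -1 0 0 0; 0 0 -1 0 0 0")

```text
t: 4.5
tool_pos: [0.4367, -0.0992, 0.2178]
tool_rot: [-3.141, -0.064, -0.0]
contact_force: [-1.7, 0.5, 2.9]
opening: -0.0004
```

Call:
arm_command(rows="0 0 -0.8 0 0 0; 0 0 -0.8 0 0 0")

```text
t: 4.75
tool_pos: [0.4367, -0.0992, 0.2169]
tool_rot: [-3.141, -0.064, 0.0]
contact_force: [-2.2, 0.1, 4.0]
opening: 0.0003
```

Call:
arm_command(rows="0 0 -0.7 0 0 0; 0 0 -0.7 0 0 0")

```text
t: 5.0
tool_pos: [0.4368, -0.0992, 0.2166]
tool_rot: [-3.141, -0.064, 0.0]
contact_force: [-4.3, 0.9, 5.4]
opening: -0.0002
```

Call:
arm_command(rows="0 0 -0.6 0 0 0; 0 0 -0.6 0 0 0")

```text
t: 5.25
tool_pos: [0.4368, -0.0992, 0.2165]
tool_rot: [-3.141, -0.064, 0.0]
contact_force: [-3.9, 1.3, 5.8]
opening: 0.0005
```

Call:
arm_command(rows="0 0 -1 0 0 0; 0 0 -1 0 0 0")

```text
t: 5.5
tool_pos: [0.4368, -0.0992, 0.2163]
tool_rot: [-3.141, -0.064, 0.001]
contact_force: [-4.9, 1.4, 7.7]
opening: -0.0001
```

The force is rising steeply with no travel, at about 7 mm in, so this is the stop. Releasing up and back.

Call:
arm_command(rows="-5 0 12 0 0 0; -50 2 40 0 0 0; -60 50 90 0 0 0; -60 80 110 0 0 0; -60 110 110 0 0 0; -60 110 110 0 0 0; -60 110 110 0 0 0; -60 110 110 0 0 0; -60 110 110 0 0 0", jaw=0.85)

```text
t: 6.62
tool_pos: [0.3768, 0.0102, 0.3259]
tool_rot: [-3.141, -0.062, 0.002]
contact_force: [-0.0, -0.2, -0.2]
opening: 0.0727
```

```bash
python3 - <<'E'
from h import *
a=shot('scene','s2.png');b=shot('top','t2.png'); o=monitor.get_obs();print(o['t'],o['q'],o['contact_force'],o['opening'])
A=cv2.resize(a['frame'][140:300,235:435],None,fx=2,fy=2,interpolation=2);B=cv2.resize(b['frame'][110:240,230:400],None,fx=400/170,fy=400/170,interpolation=2)
h=320;B=cv2.resize(B,(400,306));B=cv2.copyMakeBorder(B,0,14,0,0,0)
cv2.imwrite('pics/c2.png',np.hstack([A,B])[:,:,::-1])
E
```

```text
6.725 [-1.70676554e-01 -6.12691138e-01  2.11519783e+00  6.31811677e-06
  1.64002720e+00  1.36048729e+00] [-0.54890104 -0.46698685  0.12349036] 0.07226535133271471
```

View pics/c2.png

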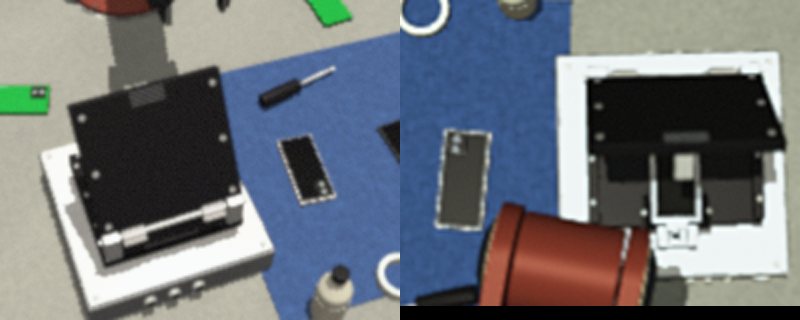

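The lid is opening in both views, and the phone is untouched at right crop (463,178). Moving above the phone.

Call:
arm_command(rows="30 60 0 0 0 0; 80 110 0 0 0 -6; 131 148 -20 0 0 -6; 131 148 -80 0 0 -6; 131 148 -140 0 0 -6; 131 148 -200 0 0 -6; 131 148 -231 0 0 -6; 131 148 -231 0 0 -6; 131 148 -231 0 0 -6; 131 148 -231 0 0 -6", jaw=0.9)

```text
t: 7.98
tool_pos: [0.5096, 0.1586, 0.0977]
tool_rot: [-3.139, 0.102, -0.006]
contact_force: [-0.4, 0.8, 0.5]
opening: 0.0769
```

```bash
python3 - <<'E'
from h import *
a=shot('scene');b=shot('top'); o=monitor.get_obs();print(o['tool_pos'],o['tool_rot'],o['opening'])
A=cv2.resize(a['frame'][165:265,340:440],None,fx=4,fy=4,interpolation=2);B=cv2.resize(b['frame'][120:220,290:390],None,fx=4,fy=4,interpolation=2)
cv2.imwrite('pics/c3.png',np.hstack([A,B])[:,:,::-1])
print(proj(a,[[.508,.158,.012],[.569,.154,.012],[.447,.162,.012]]))
E
```

```text
[0.50907345 0.15851609 0.09708798] [-3.13900731  0.10224537 -0.00408625] 0.0774602573747689
[[388.22899735 222.92142375]
 [394.71971642 239.24900918]
 [382.07012535 207.44691394]]
```

View pics/c3.png

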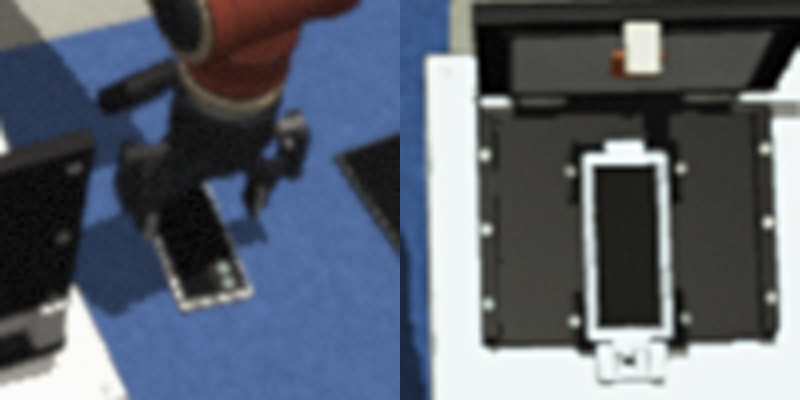

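The lid is fully open, and the fingers straddle the phone in the left view. The right view shows the nest's white frame with centre near crop (627,245) and the four corner locators. Grasping now, then measuring the nest.

Call:
arm_command(rows="-1 -0.5 -12 0 0 0; -1 -0.5 -20 0 0 0; -1 -0.5 -25.5 0 0 0; -1 -0.5 -25.5 0 0 0; -1 -0.5 -25.5 0 0 0")

```text
t: 8.7
tool_pos: [0.5082, 0.1581, 0.0716]
tool_rot: [-3.139, 0.102, -0.004]
contact_force: [-0.5, 0.2, 0.3]
opening: 0.0767
```

```bash
python3 - <<'E'
from h import *
b=shot('top'); f=b['frame']; g=f.min(2).astype(int)
sub=g[150:225,325:375]
cs,h=cv2.findContours((sub<60).astype(np.uint8),cv2.RETR_LIST,1)
w=cv2.inRange(sub.astype(np.uint8),120,255)
w[55:]=0 
cs,_=cv2.findContours(w,0,1)
for c in cs:
    if cv2.contourArea(c)>300:
        for z in(.115,.118):
            P=onz(b,c[:,0]+[325,150.],z)[:,:2]*1000; R=cv2.minAreaRect(P.astype(np.float32));print('white',z,R)
n,l,s,c=cv2.connectedComponentsWithStats((g[140:215,300:392]>110).astype(np.uint8))
for i in range(1,n):
    if 1<s[i,4]<20: p=c[i]+[300,140];print(p.round(1),s[i,4],onz(b,[p],.123)[0].round(4)*1000)
for r in range(155,210,2): print(r,''.join('%4d'%x for x in g[r,328:366]))
E
```

```text
white 0.115 ((517.8564453125, -95.17625427246094), (132.26002502441406, 56.249229431152344), 0.8777217864990234)
white 0.118 ((517.4417114257812, -94.98839569091797), (131.9456329345703, 56.11551284790039), 0.8776806592941284)
[359.5 161.5] 4 [ 565.6 -128.7  123. ]
[332.  162.5] 2 [561.3 -55.4 123. ]
[333.  199.7] 7 [461.8 -59.6 123. ]
[361.3 199.3] 3 [ 464.3 -134.6  123. ]
155   55  55  54  54  48  37  39  47  47  47  47  42  60 122 167 175 175 179 185 186 188 182 141  57   8  11  11  13  14  19  24  38  49  51  51  52  50  50
157   55  55  56  53  40  23  14  23  41  53  52  49  76 165 236 245 245 245 244 244 246 246 212 121  88  90  92  74  42  17  18  32  46  52  51  52  51  49
159   56  55  53  47  35  17  31 109 206 249 249 247 246 245 246 246 246 245 245 246 246 247 246 243 237 238 244 230 160  57  12  33  48  52  50  51  53  50
161   54  54  59  79  88  63  39 119 205 208 141 108 108 107 105 106 107 105 106 106 107 107 106  94  78  95 163 202 159  61  42 121 146 102  59  50  50  51
163   55  55  63  99 133 108  48 107 198 203 105  23  20  23  24  22  23  23  22  23  23  22  2
[... 2972 characters left out ...]
  97  95  92  86  91  92  95 139 204 201  98  15  35  60  63  59  57  58
203   64  62  62  61  54  42  25  24  97 202 249 247 245 245 245 245 246 245 245 245 245 245 246 244 235 218 214 218 219 185  90  21  17  31  44  54  55  54
205   53  51  51  53  51  42  27  12  26  63  96 127 152 155 166 213 241 243 242 241 241 242 241 230 192 172 168 150 101  47  22  16  18  42  81 101 102 102
207  204 204 203 204 199 169 105  53  44  45  87 192 245 245 236 228 226 234 239 232 212 219 229 213 220 242 246 239 182 107  83  88  86 125 205 245 247 244
209  244 243 243 244 245 244 235 208 202 197 182 210 242 243 238 212 179 166 136 122 148 217 239 213 205 238 243 237 208 186 199 205 203 208 231 241 242 241
```

Call:
arm_command(rows="0 0 0 0 0 0; 0 0 0 0 0 0; 0 0 0 0 0 0; 0 0 0 0 0 0; 0 0 0 0 0 0; 0 0 0 0 0 0", jaw=0.5, squeeze=35)

```text
t: 9.5
tool_pos: [0.5088, 0.1581, 0.0724]
tool_rot: [-3.139, 0.102, -0.006]
contact_force: [0.1, 0.6, 5.9]
opening: 0.0566
```

```bash
python3 - <<'E'
from h import *
b=shot('top')
print('nest frame',onz(b,[[346.4,180.95]],.115),'dots',onz(b,[[346.6,180.8]],.119))
E
```

```text
nest frame [[ 0.51361237 -0.09491217  0.115     ]] dots [[ 0.51348635 -0.09519022  0.119     ]]
```

The grip holds at 56.6 mm, and the fingertips touched the mat lightly, which puts them 70.4 mm ahead of the TCP. I'll lift and refine the phone's offset along its length from the first picture.

Call:
arm_command(rows="0 0 2 0 0 0; 0 0 8 0 0 0; 0 0 25 0 0 0; 0 0 50 0 0 0; 0 0 80 0 0 0; 0 0 80 0 0 0; 0 0 80 0 0 0")

```text
t: 10.42
tool_pos: [0.5083, 0.1581, 0.1519]
tool_rot: [-3.139, 0.102, -0.005]
contact_force: [0.4, -0.0, -1.1]
opening: 0.0567
```

```bash
python3 - <<'E'
from h import *
b=shot('top');a=shot('scene'); f0=cv2.imread('pics/t0.png')[:,:,::-1].astype(float)
# redness+green of frame against blue: use R channel, blue mat R low, sampled along the phone's axis lines
u=np.array([np.cos(np.radians(-3.6)),np.sin(np.radians(-3.6))]);v=np.array([-u[1],u[0]]);C=np.array([508,158.])
R=f0[...,0].astype(np.float32)
s=np.arange(-75,75.1,.5)
def edge(prof,s,i):  # outward-most crossing of half level
    m=prof.max();lo=np.median(prof[:15] if i<0 else prof[-15:]);T=(m+lo)/2
    k=np.where(prof>T)[0]; return s[k[0]] if i<0 else s[k[-1]]
for nm,ax,ot,L,w in(('x',u,v,75,20),('y',v,u,45,45)):
    s=np.arange(-L,L+.1,.25);E=[]
    for o in np.linspace(-w,w,21):
        X=np.c_[(C+s[:,None]*ax+o*ot)/1000,np.full(len(s),.012)]
        p=proj(b,X).astype(np.float32);pr=cv2.remap(R,p[:,0],p[:,1],1).ravel()
        E.append((edge(pr[:len(s)//2],s[:len(s)//2],-1),edge(pr[len(s)//2:],s[len(s)//2:],1)))
    E=np.median(E,0);print(nm,E,'centre',E.mean(),'size',np.diff(E))
cv2.imwrite('pics/c4.png',np.hstack([cv2.resize(a['frame'][165:265,340:440],None,fx=4,fy=4,interpolation=2),cv2.resize(b['frame'][130:230,210:310],None,fx=4,fy=4,interpolation=2)])[:,:,::-1])
o=monitor.get_obs();print(o['tool_pos'],o['contact_force'],o['opening'])
E
```

```text
x [-62.    62.25] centre 0.125 size [124.25]
y [-29.5   30.75] centre 0.625 size [60.25]
[0.50777584 0.15797763 0.15078802] [ 0.47162114 -0.08814624 -1.62181405] 0.05654497952707837
```

View pics/c4.png

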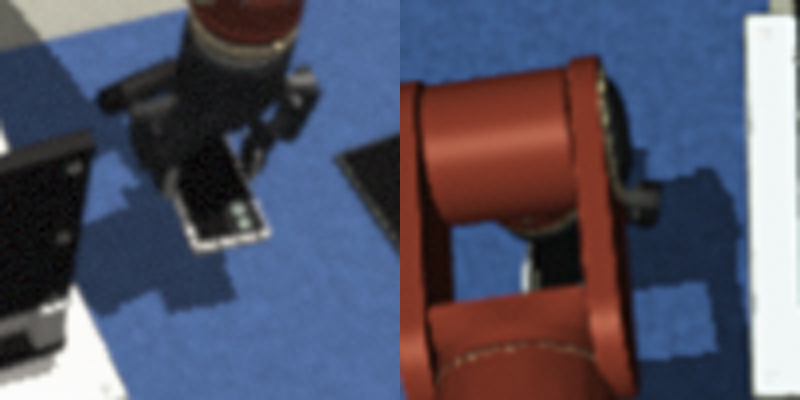

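The phone is held flat, camera end forward (left crop (235,215)). Carrying it to above the nest.

Call:
arm_command(rows="0 0 35 0 0 0; 0 0 70 0 0 1; 1 -35 99 0 0 2; 2 -75 99 0 0 3; 3 -115 99 0 0 4; 4 -155 99 0 0 5; 5 -195 99 0 0 6; 6 -235 99 0 0 6.4; 6 -253.5 99 0 0 6.4; 6 -253.5 99 0 0 6.4; 6 -253.5 99 0 0 6.4")

```text
t: 11.9
tool_pos: [0.5136, -0.0946, 0.2492]
tool_rot: [-3.139, -0.074, -0.0]
contact_force: [-0.0, 0.1, -1.8]
opening: 0.0569
```

```bash
python3 - <<'E'
from h import *
o=monitor.get_obs();print(o['tool_pos'],o['tool_rot'],o['contact_force'],o['wrist_torque'],o['opening'])
E
```

```text
[ 0.51360506 -0.09460985  0.24917734] [-3.13902255e+00 -7.42903423e-02 -3.93182049e-04] [-0.03504051  0.08576492 -1.7810864 ] [-0.03648733 -0.00421004  0.06575474] 0.056853418114883744
```

Call:
arm_command(rows="0.2 -0.9 -15 0 0 0; 0.2 -0.9 -30 0 0 0; 0.2 -0.9 -45 0 0 0; 0.2 -0.9 -50 0 0 0; 0.2 -0.9 -50 0 0 0; 0.2 -0.9 -50 0 0 0")

```text
t: 12.65
tool_pos: [0.5142, -0.0957, 0.1998]
tool_rot: [-3.139, -0.074, -0.002]
contact_force: [-0.2, -0.4, -2.0]
opening: 0.0568
```

```bash
python3 - <<'E'
from h import *
b=shot('top');o=monitor.get_obs();print(o['tool_pos'],o['contact_force'])
cv2.imwrite('pics/c5.png',cv2.resize(b['frame'][140:220,296:396],None,fx=7,fy=7,interpolation=2)[:,:,::-1])
E
```

```text
[ 0.51424139 -0.09569901  0.19999239] [-0.04079064  0.63201126 -1.58947919]
```

View pics/c5.png

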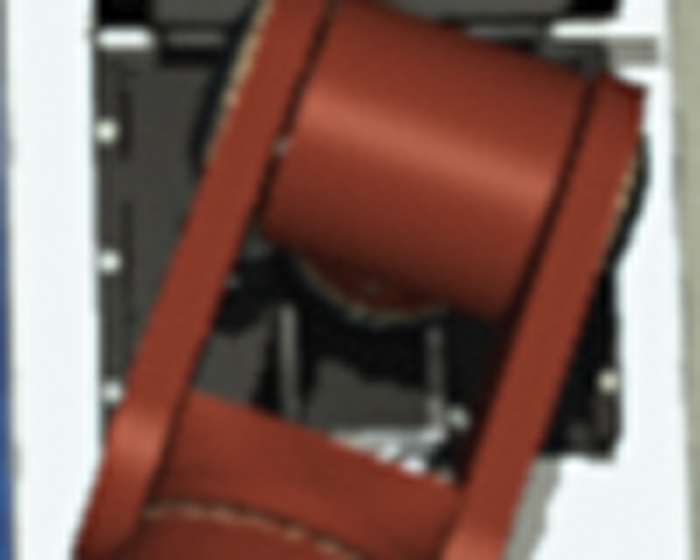

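The phone's front end and the front-right locator dot (458,415) are visible between the arm links. Checking the edges numerically.

```bash
python3 - <<'E'
from h import *
b=shot('top'); g=b['frame'].min(2)
print('    '+''.join('%4d'%x for x in range(330,364)))
for r in range(186,209): print(r,''.join('%4d'%x for x in g[r,330:364]))
u=np.array([np.cos(.0465),np.sin(.0465)]);v=np.array([-u[1],u[0]]);N=np.array([.5140,-.0955])
for nm,h,L,W in(('phone',.1395,61,29),('nestloc',.123,62.2,30.2)):
    print(nm,proj(b,[[*(N+(sx*L*u+sy*W*v)/1000),h] for sx,sy in((-1,1),(-1,-1),(-.5,1),(-.5,-1))]).round(2).tolist())
E
```

```text
330 331 332 333 334 335 336 337 338 339 340 341 342 343 344 345 346 347 348 349 350 351 352 353 354 355 356 357 358 359 360 361 362 363
186   22  29  39  45  41  37  75  85  41   8  13  11  12  12  15  17  21  23  26  35  36  30  23  23  24  20  18  27  27  19  15  16  16  17
187   40  48  58  57  43  35  73  83  38  11  10  13  13  14  16  17  13  11  13  16  16  15  11   9  11   9  18  40  43  24  17  18  17  17
188   59  59  62  54  37  34  74  81  36  10  12  13  11  14  14  14  11  13  10  12   9  10  10  13  11  10  18  42  45  27  17  18  18  18
189   61  62  60  47  25  31  69  78  38  11  11  11  13  11  12  13  11  12  11  13  13  13  14  13  12  11  19  40  45  27  14  20  19  20
190   61  63  59  45  21  27  64  74  41  15  10  15  14  13  13  11  11  12  15  12  13  13  13  12  12  11  21  43  49  29  18  18  19  18
191   61  61  60  44  21  26  59  70  40  15  13  23  31  34  27  15  13  14  14  10  13  14  10   9  12   9  21  46  53  33  16  18  18  17
192   61  61  56  40  16  22  53  64  40  16  14  35  51  50  44  32  25  15  11  11  10  12  13  12  12  11  21  46  
[... 1735 characters left out ...]
  38  37  37  36  36  35  35  34  35  34  33  32  36  42  50  79 131 148 118 117 151 148 104  50  24  20  15  12  10  20
206   38  40  38  37  38  36  36  38  36  35  35  33  34  35  37  36  35  33  34  43  64  68  71 131 193 198 141  59  33  39  27  12  12  24
207   36  37  37  38  38  37  36  37  36  36  34  35  36  35  36  35  35  36  33  34  32  33  44  73 114 131 103  57  60  72  52  19  13  29
208   37  38  39  38  38  37  37  37  37  36  33  34  34  35  36  34  35  36  35  37  36  37  35  34  41  51  51  50  73  83  61  27  16  32
phone [[336.9, 203.05], [359.1, 202.45], [336.53, 191.43], [358.68, 190.84]]
nestloc [[336.18, 204.06], [359.0, 203.44], [335.81, 192.36], [358.59, 191.75]]
```

The phone and nest agree to about 0.5 mm in both axes. Lowering while feeling for contact.

Call:
arm_command(rows="-0.3 0.3 -3 0 0 0; -0.3 0.3 -6 0 0 0; -0.3 0.3 -8 0 0 0; -0.3 0.3 -8 0 0 0")

```text
t: 13.25
tool_pos: [0.5137, -0.0953, 0.1916]
tool_rot: [-3.139, -0.074, -0.002]
contact_force: [0.1, -0.6, -1.8]
opening: 0.0567
```

Call:
arm_command(rows="0 0 -1 0 0 0; 0 0 -2 0 0 0; 0 0 -2 0 0 0")

```text
t: 13.62
tool_pos: [0.5137, -0.0953, 0.1895]
tool_rot: [-3.139, -0.074, -0.001]
contact_force: [-0.4, 0.0, -1.2]
opening: 0.0569
```

Call:
arm_command(rows="0 0 -1 0 0 0; 0 0 -2 0 0 0; 0 0 -2 0 0 0")

```text
t: 14.0
tool_pos: [0.5136, -0.0953, 0.1874]
tool_rot: [-3.139, -0.074, -0.001]
contact_force: [0.6, -0.3, -1.1]
opening: 0.0568
```

It is inside the locators with no contact force. Going on down to the floor.

Call:
arm_command(rows="0 0 -1 0 0 0; 0 0 -1.5 0 0 0; 0 0 -1.5 0 0 0")

```text
t: 14.38
tool_pos: [0.5136, -0.0953, 0.1858]
tool_rot: [-3.139, -0.074, -0.001]
contact_force: [0.7, 0.9, -1.9]
opening: 0.0568
```

Call:
arm_command(rows="0 0 -0.8 0 0 0; 0 0 -0.8 0 0 0")

```text
t: 14.62
tool_pos: [0.5137, -0.0953, 0.1854]
tool_rot: [-3.139, -0.074, -0.001]
contact_force: [-1.6, 0.1, 1.0]
opening: 0.0568
```

It touched the floor at z=0.1854, exactly as predicted. Releasing.

Call:
arm_command(rows="0 0 0 0 0 0; 0 0 0 0 0 0; 0 0 0 0 0 0; 0 0 0 0 0 0", jaw=0.85)

```text
t: 15.12
tool_pos: [0.5137, -0.0953, 0.1854]
tool_rot: [-3.139, -0.074, -0.001]
contact_force: [0.3, 0.1, -0.7]
opening: 0.0727
```

Call:
arm_command(rows="0 0 5 0 0 0; 0 0 15 0 0 0; 0 0 40 0 0 0; -20 0 80 0 0 0; -70 0 120 0 0 0; -120 50 180 0 0 0; -150 100 240 0 0 0; -150 100 240 0 0 0; -150 100 240 0 0 0")

```text
t: 16.25
tool_pos: [0.3631, 0.0059, 0.4309]
tool_rot: [3.14, 0.079, 0.017]
contact_force: [-0.4, -1.1, -0.6]
opening: 0.0728
```

```bash
python3 - <<'E'
from h import *
b=shot('top');a=shot('scene');o=monitor.get_obs();print(o['t'],o['tool_pos'],o['q'],o['contact_force'])
cv2.imwrite('pics/c6.png',np.hstack([cv2.resize(b['frame'][130:220,300:390],(400,400),interpolation=2),cv2.resize(a['frame'][100:300,220:420],(400,400),interpolation=2)])[:,:,::-1])
E
```

```text
16.35 [0.36356445 0.00480562 0.42612992] [-1.93103967e-01 -6.53934947e-01  1.97728498e+00  1.42750285e-03
  1.81579109e+00  1.33016145e+00] [ 0.783681    0.03786965 -0.49745794]
```

View pics/c6.png

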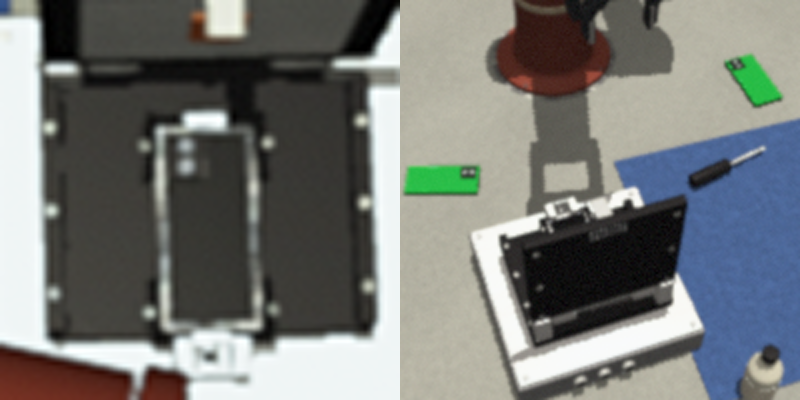

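The phone sits in the nest with its camera end towards the hinge (left crop (185,155)), the frame is square between the locators, and the lid is still open. Now planning the closing arc.

Call:
arm_command(rows="0 0 40 0 0 0; 60 -20 45 0 0 0; 120 -40 45 0 0 0; 180 -60 45 0 0 0; 240 -80 45 0 0 0; 290 -92 45 0 0 0; 308 -92 45 0 0 0; 308 -92 45 0 0 0; 308 -92 45 0 0 0; 308 -92 45 0 0 0", jaw=0, squeeze=20)

```text
t: 17.6
tool_pos: [0.6708, -0.0872, 0.4715]
tool_rot: [-3.14, -0.075, -0.005]
contact_force: [-0.8, -0.4, -0.1]
opening: -0.0001
```

```bash
python3 - <<'E'
from h import *
H=np.array([613.5,-90.5]);u=np.array([.9989,.0463])
for th in np.r_[1.65,np.arange(1.6,-.01,-.1)]:
    r=np.interp(th,[0,.1,.3,1.6],[176,174,167,150]); w=11*np.clip(th/.15,0,1)
    a=-r*np.cos(th)+7*np.sin(th)+w; z=142+r*np.sin(th)+7*np.cos(th)+73
    print('%.2f'%th,(H+a*u).round(1),round(z,1))
o=monitor.get_obs();print(o['tool_pos'],o['tool_rot'],o['contact_force'])
E
```

```text
1.65 [643.3 -89.1] 364.0
1.60 [635.9 -89.5] 364.7
1.50 [620.8 -90.2] 366.4
1.40 [605.5 -90.9] 366.6
1.30 [590.1 -91.6] 365.2
1.20 [574.8 -92.3] 362.2
1.10 [559.8 -93. ] 357.7
1.00 [545.2 -93.7] 351.6
0.90 [531.1 -94.3] 344.0
0.80 [517.8 -94.9] 335.0
0.70 [505.4 -95.5] 324.6
0.60 [494. -96.] 312.9
0.50 [483.7 -96.5] 300.0
0.40 [474.8 -96.9] 286.0
0.30 [467.2 -97.3] 271.0
0.20 [459.  -97.7] 255.7
0.10 [448.6 -98.1] 239.3
-0.00 [437.7 -98.6] 222.0
[ 0.67080237 -0.08723616  0.47150213] [-3.14002469 -0.07495218 -0.004703  ] [-0.80463043 -0.4288645  -0.13489915]
```

Call:
arm_command(rows="0 0 -40 0 0 0; 0 0 -80 0 0 0; 0 -1 -107 0 0 0; 0 -1 -107 0 0 0; 0 -1 -107 0 0 0; -10 -1 -107 0 0 0; -20 -1 -107 0 0 0; -27 -1 -107 0 0 0; -27 -1 -107 0 0 0")

```text
t: 18.73
tool_pos: [0.6433, -0.0883, 0.365]
tool_rot: [-3.14, -0.074, -0.006]
contact_force: [0.3, -0.1, -0.3]
opening: -0.0002
```

```bash
python3 - <<'E'
from h import *
b=shot('top');a=shot('scene');o=monitor.get_obs();print(o['t'],o['tool_pos'],o['contact_force'])
cv2.imwrite('pics/c7.png',np.hstack([cv2.resize(b['frame'][110:230,290:410],(400,400),interpolation=2),cv2.resize(a['frame'][100:300,220:420],(400,400),interpolation=2)])[:,:,::-1])
E
```

```text
18.825 [ 0.64373921 -0.08829029  0.36460681] [-0.42306707 -0.91060859 -0.88003725]
```

View pics/c7.png

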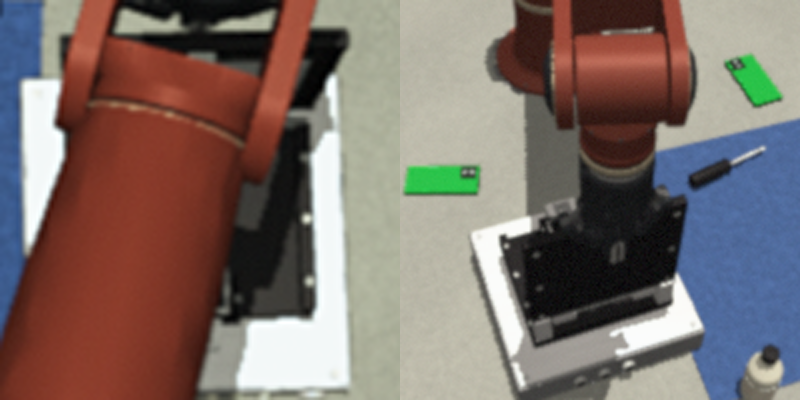

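The gripper is behind the lid, fingers on its outer face side (right crop (617,250)). Starting to pull.

Call:
arm_command(rows="-7 -0.5 0 0 0 0; -15 -1 1 0 0 0; -22 -1.5 2 0 0 0; -30 -2 2 0 0 0; -38 -2.5 2 0 0 0; -46 -3 1 0 0 0; -53 -3.3 0 0 0 0")

```text
t: 19.7
tool_pos: [0.5902, -0.0916, 0.3647]
tool_rot: [-3.14, -0.075, -0.006]
contact_force: [4.6, 0.2, -2.4]
opening: -0.0001
```

Call:
arm_command(rows="-8 -0.4 -1 0 0 0; -15.5 -0.7 -2.5 0 0 0; -23 -1 -4.5 0 0 0; -30.5 -1.4 -7 0 0 0; -38 -1.8 -10 0 0 0; -45 -2.1 -13 0 0 0; -52 -2.4 -17 0 0 0; -59 -2.7 -20.5 0 0 0; -66 -3 -25 0 0 0; -72.5 -3.3 -30 0 0 0; -79 -3.6 -35 0 0 0; -85 -3.9 -40 0 0 0")

```text
t: 21.2
tool_pos: [0.5048, -0.0955, 0.3245]
tool_rot: [-3.14, -0.075, -0.006]
contact_force: [5.0, 1.2, 1.0]
opening: -0.0
```

Call:
arm_command(rows="-5.5 -0.3 -6 0 0 0; -11 -0.5 -11.5 0 0 0; -16 -0.8 -18 0 0 0; -21 -1 -24.5 0 0 0; -26 -1.2 -31.5 0 0 0; -30 -1.4 -38.5 0 0 0; -34 -1.6 -46 0 0 0; -37.5 -1.8 -53.5 0 0 0; -41.5 -2 -61 0 0 0; -46 -2.2 -69 0 0 0")

```text
t: 22.45
tool_pos: [0.4587, -0.0978, 0.2553]
tool_rot: [-3.14, -0.075, -0.007]
contact_force: [3.3, 0.4, 2.9]
opening: -0.0001
```

Call:
arm_command(rows="-5 -0.2 -8 0 0 0; -10 -0.4 -16 0 0 0; -15 -0.6 -24 0 0 0; -19 -0.8 -29 0 0 0; -21.5 -1 -32 0 0 0; -21.5 -1 -34 0 0 0; -21.5 -1 -34 0 0 0")

```text
t: 23.32
tool_pos: [0.4368, -0.0987, 0.221]
tool_rot: [-3.14, -0.075, -0.004]
contact_force: [0.2, -0.1, 3.4]
opening: 0.0001
```

Call:
arm_command(rows="0 0 -1 0 0 0; 0 0 -2 0 0 0; 0 0 -2.5 0 0 0; 0 0 -2.5 0 0 0")

```text
t: 23.82
tool_pos: [0.4367, -0.0988, 0.2182]
tool_rot: [-3.14, -0.075, -0.004]
contact_force: [1.0, 0.1, 4.1]
opening: 0.0001
```

Call:
arm_command(rows="0 0 -1 0 0 0; 0 0 -1 0 0 0")

```text
t: 24.08
tool_pos: [0.4367, -0.0987, 0.2171]
tool_rot: [-3.14, -0.075, -0.004]
contact_force: [0.9, 0.1, 3.5]
opening: 0.0
```

Call:
arm_command(rows="0 0 -0.8 0 0 0; 0 0 -0.8 0 0 0")

```text
t: 24.32
tool_pos: [0.4367, -0.0988, 0.2166]
tool_rot: [-3.14, -0.075, -0.003]
contact_force: [0.2, -0.0, 5.6]
opening: 0.0001
```

Call:
arm_command(rows="0 0 -0.8 0 0 0; 0 0 -0.8 0 0 0")

```text
t: 24.58
tool_pos: [0.4367, -0.0988, 0.2164]
tool_rot: [-3.14, -0.075, -0.003]
contact_force: [-0.3, 1.4, 7.1]
opening: 0.0003
```

Call:
arm_command(rows="0 0 -0.9 0 0 0; 0 0 -0.9 0 0 0")

```text
t: 24.82
tool_pos: [0.4368, -0.0988, 0.2163]
tool_rot: [-3.14, -0.075, -0.003]
contact_force: [-1.6, 0.8, 8.7]
opening: 0.0005
```

Call:
arm_command(rows="0 0 1.5 0 0 0; 0 0 3 0 0 0; 0 0 5 0 0 0; 0 0 7 0 0 0; 0 0 9 0 0 0; 0 0 12 0 0 0; 0 0 15 0 0 0; 0 0 15 0 0 0")

```text
t: 25.82
tool_pos: [0.4368, -0.0988, 0.2314]
tool_rot: [-3.14, -0.075, -0.003]
contact_force: [-0.1, -0.5, -0.2]
opening: 0.0002
```

No force at 15 mm up, so the lid isn't following the finger. Backing off and looking.

Call:
arm_command(rows="0 0 10 0 0 0; -30 20 40 0 0 0; -50 60 80 0 0 0; -60 110 110 0 0 0; -60 110 110 0 0 0; -60 110 110 0 0 0; -60 110 110 0 0 0; -60 110 110 0 0 0")

```text
t: 26.82
tool_pos: [0.3767, 0.0104, 0.3403]
tool_rot: [-3.14, -0.072, 0.001]
contact_force: [-0.0, -1.2, 0.2]
opening: 0.0002
```

```bash
python3 - <<'E'
from h import *
b=shot('top');a=shot('scene');o=monitor.get_obs();print(o['t'],o['tool_pos'],o['contact_force'])
cv2.imwrite('pics/c8.png',np.hstack([cv2.resize(b['frame'][100:240,140:400],(480,258),interpolation=2),cv2.resize(a['frame'][160:320,160:360],(320,258),interpolation=2)])[:,:,::-1])
g=b['frame'].min(2); n,l,s,c=cv2.connectedComponentsWithStats((g[140:215,306:388]>110).astype(np.uint8))
for i in range(1,n):
    if 2<s[i,4]<25: p=c[i]+[306,140]; print(p.round(1),onz(b,[p],.15)[0].round(4))
E
```

```text
26.925 [0.3767691  0.01062355 0.34063644] [0.40246204 0.44945699 0.70288734]
[378.4 148.8] [ 0.5957 -0.1756  0.15  ]
[313.6 150.4] [ 0.5877 -0.006   0.15  ]
[380.  176.2] [ 0.5232 -0.1802  0.15  ]
[314.5 177.9] [ 0.5153 -0.0097  0.15  ]
[380.8 205. ] [ 0.448  -0.1828  0.15  ]
[342.3 206.6] [ 0.4419 -0.083   0.15  ]
[351.8 207.2] [ 0.4408 -0.1076  0.15  ]
[345.4 209.4] [ 0.4348 -0.0911  0.15  ]
```

View pics/c8.png

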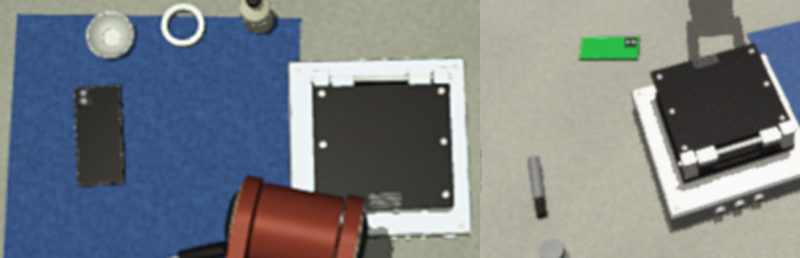

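The lid is shut and latched: 2 s after letting go, its screws are within 0.5 mm of where they were at the start. The bench things in view have not moved and nothing touches the robot. Handing in.

```bash
python3 -c "
from station import workorder;print(workorder.finish_job())"
```

```text
the job is handed in; nothing more can be done
None
```

The smaller phone is loaded in the fixture, the lid is latched shut over it, and the job is handed in. No verdict was reported.

**What I did:**
- I pressed the lid's front edge about 7 mm down to its stop, at about 9 N, and it sprang open.
- I gripped the silver-framed black phone by its long sides and laid it in the nest with the camera end towards the hinge. It met no force until it touched the floor at the expected height.
- I then swung the lid shut from behind and pressed it onto the same stop, at about 9 N.

**Last checks:**
- **Phone:** seen lying square between the locators after release, with the lid still open. Once the lid was shut it could no longer be seen.
- **Lid:** the screws I could locate on it were within about 0.5 mm of where they started, about 2 s after letting go. The finger felt no force while backing off, so the lid stayed down.
- **Robot and clock:** the robot touched nothing at the end, and the clock stood at about 27 s of the 69 s allowed.
- **Other things:** the big phone, tape, dish, cleaner, roller and jar looked in place in the last picture. The screwdriver was out of view there but looked undisturbed in the earlier views.

**Disagreement:** the camera and the arm differed by about 0.9 mm in y for the phone's position. This did not affect the fit.

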